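Fold down the herb mill's feed tube and open its chamber

ROBOT

A 6-joint arm with a two-finger parallel gripper is mounted at the origin on the work surface. World frame = base frame: x ahead of the robot, y to its left, z up, the work surface at z = 0. Lengths are in m, angles in degrees, forces in N, time in s.
With the tool pointing down it reaches from about 0.375 to 0.925 m from the base axis. Payload 5.7 kg.
Tool frame: the origin (TCP) lies at the very end of the fingers, on their centre line; the grasp point (between the pads) lies 19 mm behind it (arm.tcp_to_grasp is the distance from the TCP to the grasp point, in m); z points along the fingers, y is the line along which they close (so a half turn about z gives the same grasp; the last joint's range is limited). The gripper opens to 88 mm and grips with 3 to 60 N. Pads are 20 mm wide; open, the fingers measure 115 mm over their backs; the gripper's body (75 mm by 178 mm) begins 61 mm behind the grasp point.
Start: joints at [-77.985, 20.558, 86.54, -0, 72.909, -6.595], TCP at [0.191, -0.569, 0.202] pointing down, gripper open.
Joint ranges: [-170.27, 170.27], [-57.76, 135], [12.27, 136.19], [-55.21, 235.2], [11.17, 155.16], [-170.74, 170.74]. Speed limits (degrees/s): [136.94, 136.94, 180, 180, 180, 180].

INTERFACE

Orientations are given as a 3x3 rotation matrix whose columns are the frame's x, y, z axes.
In Python, from plant import arm gives the robot as it stands. The module is installed in compiled form; this text tells all that it offers.
- The arm moves only by the tool servo_tool, never from a script. Its arguments are lists of equal length, an entry for each row: "delta_rot": the turn, a rotation vector about the tool's x, y, z in rad, a list of three; "translation": the shift along the tool's x, y, z in m, a list of three; "claw": the gripper command: -1 is fully open, 1 is shut, values between are in proportion. In form: {"delta_rot": [[ax, ay, az], ...], "translation": [[dx, dy, dz], ...], "claw": [claw, ...]}. A call has 1 to 5 rows; each row shifts and turns the commanded pose from where the row before left it, along the tool's axes as they then stand; what a row does not reach is not made up. A row lasts 1/10 s, in which the tool goes at most 50 mm and 8.59 degrees, less where a joint would pass 70% of its speed; a pose out of reach is approached as far as the arm can. A call with a gripper value outside its range is refused whole. The fingers move at their own pace and stop on an object; "newtons" is the grip in N (left out, the last holds). Time passes only in rows, so rows that do not move let the fingers close. It gives the time, the measured TCP pose, the force, the opening and the grip force at its end, in the units of the state.
- arm.read_state(): the state, without advancing time (a new reading comes with each control period).
- arm.capture(name): name is "scene" or "top"; returns (picture, depth): 420x560x3 uint8, red, green, blue; 420x560 float32, m along the optical axis (not along the pixel's ray), 0 where there is no reading.
- arm.camera_model(name): a dict with "fx", "fy", "cx", "cy" (pixels), "dist" ([k1, k2, p1, p2, k3] as OpenCV has them; the pictures are not rectified), "R" (3x3) and "t" (3): a world point X has camera coordinates R X + t. Camera axes: x right, y down, z forward; pixel columns grow to the right and rows downward; lengths in m; the calibration is good to about 2 mm. A picture is of the moment at which its call begins. camera_model takes no time and is no camera call.
- arm.finish_job(): hands the job in; it is judged then, once.
The state is a dict: "clock": time; "joint_positions": joint angles; "qd": joint speeds; "effort": joint torques, N m; "position": TCP position; "tcp_rot": TCP orientation; "wrist_force": force on the tool from outside, world axes, zero at the start; "torque": the same for the moment, N m; "opening": opening from 0.0 (shut) to 1.0 (fully open); "grip_force": force on a finger pad.
Only numpy, scipy, OpenCV 4.12 (cv2) and the standard library are available. Lean on these libraries where they do the work, as an engineer would, in place of code of your own. Each camera call takes 0.05 s, during which the arm holds its last target. There are 200 camera calls.

TASK

Get the herb mill ready to be emptied: push its leaning telescopic feed tube fully home, the innermost section first and then the middle one. Then slide the small thumb latch sideways so that the sprung chamber cover swings open, and leave it open. Do not disturb the jar, the tin or the dish.

Things in the scene. Friction and masses are not known exactly. Their poses are not given: they have to be found in the camera images.
- mill: Steel herb mill bolted to the counter; its place and yaw differ each time. Origin: on the counter under the axis of its upright round drum (110 mm in diameter). Own axes: x along the thumb latch's travel, y to the side where the feed tube stands, z up. Its foot covers x -75 to 75, y -191 to 84 mm.
- motor_head (a point): Middle of the underside of the mill's white motor head, a box at x -60 to 60, y -60 to 120, z 250 to 330 mm in the mill's frame. It overhangs the feed tube's mouth, so a gripper pointing straight down cannot follow the tube home: come in along the tube's axis.
- chamber (a point): Middle of the upper face of the low steel chamber block on the mill's -y side: x -60 to 60, y -190 to -55, top at z 100 mm in the mill's frame. The cover and the latch are on top of it.
- sleeve_mouth (a point): Centre of the mouth of the fixed outer sleeve (collar 74 mm in diameter), at x 0, y 115, z 150 mm in the mill's frame. The tube's axis leaves it leaning 0.663 rad (38 deg) from vertical towards the mill's +y: direction (0, 0.616, 0.788) in the mill's frame.
- middle_collar (a point): Centre of the upper face of the middle section's collar (64 mm in diameter, 10 mm thick; the tube below it is 54 mm). z points outwards along the tube's axis. With the middle section home the collar rests on the sleeve's mouth and this point is 10 mm from sleeve_mouth.
- cap_top (a point): Centre of the flat closed top of the innermost section's steel cap (54 mm in diameter, 10 mm thick; the tube below it is 42 mm). z points outwards along the tube's axis. With both sections home the three collars lie stacked and this point is 20 mm from sleeve_mouth along the axis.
- tube_inner (a joint): How far the innermost section stands out of the middle one, m: 0 fully home, at most 0.060. It stays where it is left; it takes about 3 N to slide slowly (plus 2.5 N per 0.1 m/s) and pushes against a hard stop at 0.
- tube_middle (a joint): How far the middle section stands out of the outer sleeve, m: 0 fully home, at most 0.055. It stays where it is left; it takes about 9 N to slide slowly (plus 3 N per 0.1 m/s), so a slow push on the cap moves the innermost section first and then, cap on collar, the middle one until the hard stop at 0.
- latch_nub (a point): Centre of the top of the thumb latch's upright black nub: 10 mm wide along the mill's x, 14 mm along y, its top 30 mm above the chamber block's top; latched it is at x -8, y -174, z 130 mm in the mill's frame. Below, from 11 mm above the block down, are its slide plate (22 mm along x) and its tongue, which reaches towards +y over the cover's tab.
- latch (a joint): Travel of the thumb latch towards the mill's +x, m: 0 latched, 0.016 end stop. About 1.5 N slides it, and it stays where it is left. The cover is released at about 0.013.
- cover_edge (a point): Middle of the free edge of the steel chamber cover (100 mm along the mill's x, 78 mm along y, 6 mm thick), on its upper face; the edge faces the latch.
- cover (a joint): Opening angle of the cover about its hinge, which lies along the mill's x at y -68, z 104 mm: 0 shut, 1.4 fully open. A spring (about 0.1 N m) swings it up towards the drum within about 2 s once the latch lets go, and keeps it open.
- jar: Brown glass jar with a dark lid, 68 mm in diameter, 125 mm tall, loose; origin under its centre. Bystander.
- tin: Plain steel tin, 64 mm in diameter, 100 mm tall, loose; origin under its centre. Bystander.
- dish: White ceramic dish, 84 mm in diameter, 40 mm tall, loose; origin under its centre. Bystander.

How it is judged:
By the outcome, as a careful person would: the job done as asked, in the order asked, and still so for the second after the job is handed in, with the robot touching nothing.
It also fails if it takes over 54 s, if anything falls off the work surface, if the arm or the gripper's body presses on something with over 40 N, if the wrist force passes 120 N, or if a joint passes its speed limit or range.

## Working session

There is one attempt and no reset: what is moved stays moved. The work goes in short steps, Python scripts to look and compute and a tool call to move; the robot and the scene stay as the last step left them, time stands still between calls to the robot, and variables do not carry over. Pictures are saved under pics/ and viewed, at most 10 in all, crops included, and the job is handed in when it is done.

Besides the shell and the picture viewer there is one more tool, called after ">>>" as name(argument=value, ...) on one line, values as JSON. servo_tool: Moves the arm, as the interface text tells. Its arguments: {"type":"object","properties":{"delta_rot":{"type":"array"},"translation":{"type":"array"},"claw":{"type":"array"},"newtons":{"type":"number"}},"required":["delta_rot","translation","claw"]}

```bash
mkdir -p pics; python3 - <<'E'
from plant import arm
import cv2,numpy as np
for n in("scene","top"):
    p,d=arm.capture(n); np.savez(f"pics/{n}0.npz",p=p,d=d); cv2.imwrite(f"pics/{n}0.png",p[:,:,::-1])
    m=arm.camera_model(n); print(n,m["fx"],m["cx"],m["cy"],m["dist"],np.round(m["R"],3).tolist(),(-np.array(m["R"]).T@m["t"]).round(3))
print(arm.read_state())
E
```

```text
scene 417.55837920240197 276.7594402490514 210.05610462320635 [-0.04803577  0.          0.          0.          0.        ] [[0.517, 0.856, -0.009], [0.801, -0.488, -0.347], [-0.301, 0.172, -0.938]] [ 0.876 -0.125  0.909]
top 529.5846192432371 273.6309862679089 213.04911117410714 [0.02635135 0.         0.         0.         0.        ] [[-0.001, -1.0, -0.019], [-0.993, 0.004, -0.119], [0.119, 0.019, -0.993]] [0.54  0.009 1.006]
{'clock': 0.1, 'joint_positions': array([-7.79856767e+01,  2.05941684e+01,  8.65921351e+01,  5.42130032e-05,
        7.29083813e+01, -6.59476772e+00]), 'qd': array([-0.01753425, -0.05448803, -0.14290446,  0.02784541, -0.02253973,
        0.10273953]), 'effort': array([ 6.78890938e-04, -5.16355348e+01, -2.71407616e+01,  6.76123844e-02,
        2.77130201e-02, -2.64253720e-05]), 'position': array([ 0.19132214, -0.56799161,  0.20159426]), 'tcp_rot': array([[ 9.47717911e-01,  3.19109140e-01, -3.43106291e-04],
       [ 3.19109268e-01, -9.47716551e-01,  1.61655114e-03],
       [ 1.90688734e-04, -1.64152287e-03, -9.99998635e-01]]), 'wrist_force': array([-1.04865531, -0.49035725, -0.70232156]), 'torque': array([-0.01948621, -0.07159258, -0.01535782]), 'grip_force': 0.0, 'opening': 1.0018443355414641}
```

View pics/scene0.png

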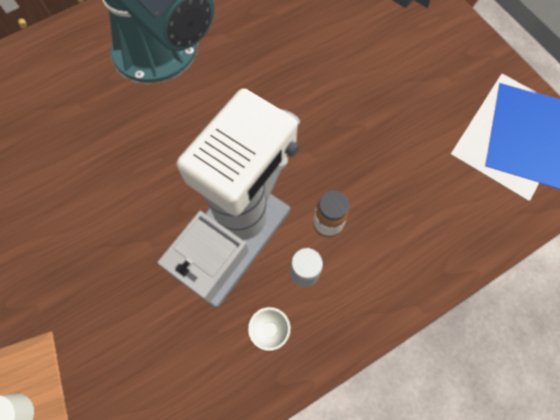

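View pics/top0.png

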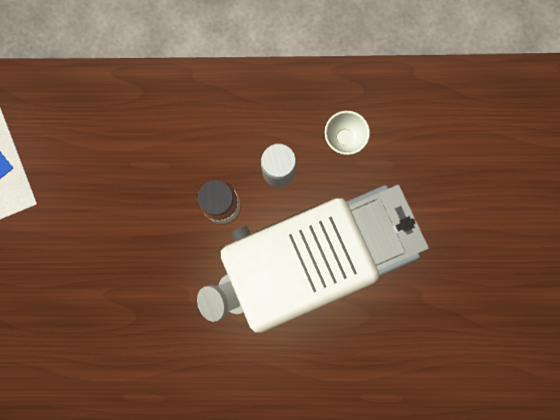

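The scene view shows the mill with its white head at (240,150), the chamber at (205,255) and the black nub at (184,268). In the top view the cap is at (211,303), the nub at (405,224), the jar at (217,198), the tin at (278,163) and the dish at (347,132).

```bash
cat > h.py <<'E'
import numpy as np,cv2
from plant import arm
def ray(n,uv):
    m=arm.camera_model(n);K=np.array([[m["fx"],0,m["cx"]],[0,m["fy"],m["cy"]],[0,0,1]])
    q=cv2.undistortPoints(np.array(uv,float).reshape(-1,1,2),K,np.array(m["dist"])).reshape(-1,2)
    R=np.array(m["R"]);return -R.T@np.array(m["t"]),np.c_[q,np.ones(len(q))]@R
def onz(n,uv,z):
    c,d=ray(n,uv);return c+d*((z-c[2])/d[:,2])[:,None]
def pts(n,mask,d):
    v,u=np.nonzero(mask&(d>0));c,r=ray(n,np.c_[u,v]);return c+r*d[v,u][:,None],np.c_[u,v]
E
python3 - <<'E'
from h import *
for n in("top","scene"):
    f=np.load(f"pics/{n}0.npz");p,d=f["p"],f["d"]
    P,uv=pts(n,np.ones(d.shape,bool),d); col=p[uv[:,1],uv[:,0]].astype(int)
    near=(P[:,0]>.2)&(P[:,0]<.8)&(abs(P[:,1])<.35)
    # motor head top
    h=near&(P[:,2]>.315)&(P[:,2]<.345)&(col.min(1)>150)
    if n=="top" : h&=uv[:,0]>222
    r=cv2.minAreaRect(P[h][:,:2].astype(np.float32));print(n,"head",np.round(r[0],4),np.round(r[1],3),r[2],np.median(P[h][:,2]).round(4))
    # nub: dark pixels near chamber
    k=near&(col.max(1)<60)&(P[:,2]>.122)&(P[:,2]<.14)&(P[:,1]<0)
    if k.any():print("nub",k.sum(),P[k].mean(0).round(4),uv[k].mean(0))
    # chamber block top
    b=near&(P[:,2]>.09)&(P[:,2]<.115)&(P[:,1]<-.05)&(np.ptp(col,axis=1)<25)
    if b.any():
        r=cv2.minAreaRect(P[b][:,:2].astype(np.float32));print("block",np.round(r[0],4),np.round(r[1],3),r[2])
    if n=="top":
        k=(abs(uv[:,0]-211)<9)&(abs(uv[:,1]-303)<9);Q=P[k];c=Q.mean(0);s=np.linalg.svd(Q-c)[2][2] if len(Q)<2000 else 0
        print("cap",c.round(4),(s*np.sign(s[2])).round(3))
        g=((uv[:,0]>190)&(uv[:,0]<228)&(uv[:,1]>280)&(uv[:,1]<330));e=g&(abs((P-c)@s)<.006)
        Q=P[e];print("cap plane centre",Q.mean(0).round(4),e.sum(), (Q.min(0)+Q.max(0))/2)
for nm,px,z in(("jar",(215,198),.125),("tin",(278,158),.1),("dish",(347,130),.04)):print(nm,onz("top",[px],z)[0].round(3))
E
```

```text
top head [ 0.5568 -0.0088] [0.117 0.177] 23.381793975830078 0.3297
nub 51 [ 0.6291 -0.1989  0.129 ] [409.23529412 222.58823529]
block [ 0.6246 -0.1691] [0.12  0.096] 23.431272506713867
cap [0.5024 0.1153 0.2226] [-0.237  0.576  0.783]
cap plane centre [0.5019 0.115  0.2221] 825 [0.50151357 0.11539178 0.22015197]
scene head [ 0.5576 -0.0112] [0.117 0.176] 23.353858947753906 0.3301
nub 31 [ 0.6304 -0.1998  0.1293] [180.06451613 267.93548387]
block [ 0.6107 -0.1404] [0.122 0.157] 23.293060302734375
jar [0.672 0.124 0.125]
tin [0.746 0.018 0.1  ]
dish [ 0.812 -0.11   0.04 ]
```

>>> servo_tool(delta_rot=[[0, 0, -0.0667], [0, 0, -0.0667], [0, 0, -0.0667], [0, 0, -0.0667], [0, 0, -0.0667]], translation=[[0.038, 0, -0.03], [0.038, 0, -0.03], [0.038, 0, -0.03], [0.038, 0, -0.03], [0.038, 0, -0.03]], claw=[1, 1, 1, 1, 1])

```text
clock: 0.6
position: [0.3622, -0.4839, 0.3531]
tcp_rot: [[0.789, 0.614, -0.0], [0.614, -0.789, 0.001], [0.0, -0.001, -1.0]]
wrist_force: [-0.1, -1.3, -0.2]
opening: 0.583
grip_force: 0.0
```

>>> servo_tool(delta_rot=[[0, 0, -0.0667], [0, 0, -0.0667], [0, 0, -0.0667], [0, 0, -0.0667], [0, 0, -0.0667]], translation=[[0.038, 0, -0.03], [0.038, 0, -0.03], [0.038, 0, -0.03], [0.038, 0, -0.03], [0.038, 0, -0.03]], claw=[1, 1, 1, 1, 1])

```text
clock: 1.1
position: [0.4948, -0.349, 0.503]
tcp_rot: [[0.545, 0.839, -0.001], [0.839, -0.545, 0.001], [0.0, -0.001, -1.0]]
wrist_force: [0.9, -0.8, 0.2]
opening: 0.13
grip_force: 0.0
```

>>> servo_tool(delta_rot=[[0, 0, -0.0823], [0, 0, -0.0823], [0, 0, -0.0823], [0, 0, -0.0823], [0, 0, -0.0823]], translation=[[0.049, 0, 0], [0.049, 0, 0], [0.049, 0, 0], [0.049, 0, 0], [0.049, 0, 0]], claw=[1, 1, 1, 1, 1])

```text
clock: 1.6
position: [0.5926, -0.1257, 0.5014]
tcp_rot: [[0.163, 0.987, -0.001], [0.987, -0.163, 0.001], [0.0, -0.001, -1.0]]
wrist_force: [0.5, -0.0, 0.2]
opening: 0.007
grip_force: 0.0
```

>>> servo_tool(delta_rot=[[0, 0, -0.0823], [0, 0, -0.0823], [0, 0, -0.0823], [0, 0, -0.0823], [0, 0, -0.0823]], translation=[[0.049, 0, 0], [0.049, 0, 0], [0.049, 0, 0], [0.049, 0, 0], [0.049, 0, 0]], claw=[1, 1, 1, 1, 1])

```text
clock: 2.1
position: [0.5924, 0.1177, 0.5015]
tcp_rot: [[-0.245, 0.97, -0.001], [0.97, 0.245, 0.0], [0.0, -0.001, -1.0]]
wrist_force: [-0.3, 0.1, 0.3]
opening: 0.004
grip_force: 0.0
```

>>> servo_tool(delta_rot=[[0, 0, -0.0823], [0, 0, -0.0823], [0, 0, 0]], translation=[[0.049, 0, 0], [0.049, 0, 0], [0, 0, 0]], claw=[1, 1, 1])

```text
clock: 2.4
position: [0.5628, 0.2151, 0.5021]
tcp_rot: [[-0.406, 0.914, -0.002], [0.914, 0.406, 0.002], [0.003, -0.001, -1.0]]
wrist_force: [0.1, -0.6, -0.3]
opening: 0.005
grip_force: 0.0
```

>>> servo_tool(delta_rot=[[0, -0.133, 0], [0, -0.133, 0], [0, -0.133, 0], [0, -0.133, 0], [0, -0.131, 0]], translation=[[0, 0, 0], [0, 0, 0], [0, 0, 0], [0, 0, 0], [0, 0, 0]], claw=[1, 1, 1, 1, 1])

```text
clock: 2.9
position: [0.5655, 0.2094, 0.5033]
tcp_rot: [[-0.311, 0.918, 0.248], [0.721, 0.397, -0.568], [-0.62, 0.002, -0.785]]
wrist_force: [-0.1, -0.0, -1.5]
opening: 0.008
grip_force: 0.0
```

```bash
cat >> h.py <<'E'
from scipy.spatial.transform import Rotation as Ro
a=np.radians(23.36);ex=np.array([np.cos(a),np.sin(a),0]);ey=np.array([-np.sin(a),np.cos(a),0]);ez=np.array([0,0,1.])
M=np.c_[ex,ey,ez];O=np.array([.569,-.0377,0])
ax=M@[0,.6157,.788];mouth=O+M@[0,.115,.15]
Rt=np.c_[np.cross(ex,-ax),ex,-ax]; Rd=np.c_[ey,ex,-ez]
def go(R,p):
    s=arm.read_state();C=s["tcp_rot"]
    print("rot",Ro.from_matrix(C.T@R).as_rotvec().round(4),"tr(now axes)",(C.T@(p-s["position"])).round(4),"tr(target axes)",(R.T@(p-s["position"])).round(4),"J",s["joint_positions"].round(1),"F",s["wrist_force"].round(1),"millpos",(M.T@(s["position"]-O)).round(4))
E
python3 -c "
from h import *
go(Rt,mouth+.15*ax)"
```

```text
rot [ 0.002   0.0051 -0.0007] tr(now axes) [ 0.1292 -0.0952  0.1973] tr(target axes) [ 0.1283 -0.0947  0.1981] J [ 37.   18.   61.3 -39.  106.8   4. ] F [-0.1 -0.  -1.5] millpos [0.0947 0.2283 0.5033]
```

>>> servo_tool(delta_rot=[[0, 0.005, 0], [0, 0, 0], [0, 0, 0], [0, 0, 0], [0, 0, 0]], translation=[[0.032, -0.024, 0.02], [0.032, -0.024, 0.02], [0.032, -0.024, 0.03], [0.032, -0.023, 0.03], [0, 0, 0.04]], claw=[1, 1, 1, 1, 1])

```text
clock: 3.4
position: [0.4683, 0.1862, 0.3102]
tcp_rot: [[-0.319, 0.917, 0.241], [0.725, 0.399, -0.561], [-0.611, -0.004, -0.792]]
wrist_force: [1.3, 0.2, 1.3]
opening: 0.003
grip_force: 0.0
```

>>> servo_tool(delta_rot=[[0, 0, 0], [0, 0, 0]], translation=[[0, 0, 0.04], [0, 0, 0]], claw=[1, 1])

```text
clock: 3.6
position: [0.4793, 0.1597, 0.2778]
tcp_rot: [[-0.317, 0.919, 0.236], [0.724, 0.395, -0.566], [-0.613, -0.009, -0.79]]
wrist_force: [-0.6, -0.4, -0.3]
opening: 0.003
grip_force: 0.0
```

```bash
python3 -c "
from h import *
go(Rt,mouth+.10*ax)
p,d=arm.capture('top'); np.savez('pics/t1.npz',p=p,d=d)
q,_=arm.capture('scene')
cv2.imwrite('pics/t1.png',np.hstack([cv2.resize(p,(400,300)),cv2.resize(q,(400,300))])[:,:,::-1])"
```

```text
rot [-0.008  -0.0033  0.0037] tr(now axes) [-0.0018  0.0046  0.0633] tr(target axes) [-0.0015  0.0041  0.0634] J [ 37.9  16.6  93.9 -36.6  82.8  23.6] F [-0.6 -0.4 -0.3] millpos [-0.0041  0.2168  0.2778]
```

View pics/t1.png

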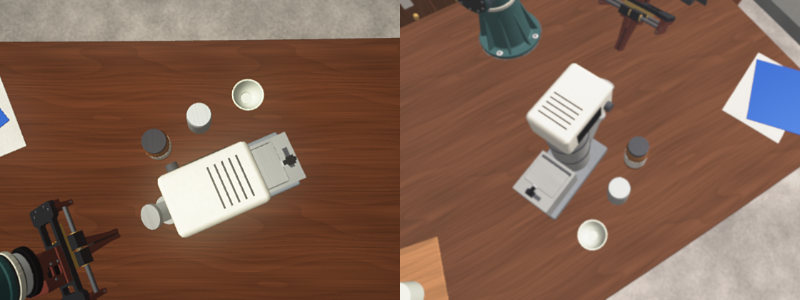

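The picture shows the closed fingers in line with the tube (tip near (118,230) in the left half), short of the cap at (152,216).

>>> servo_tool(delta_rot=[[-0.008, -0.003, 0.004], [0, 0, 0], [0, 0, 0], [0, 0, 0], [0, 0, 0]], translation=[[-0.001, 0.004, 0.02], [0, 0, 0.02], [0, 0, 0.015], [0, 0, 0.005], [0, 0, 0]], claw=[1, 1, 1, 1, 1])

```text
clock: 4.2
position: [0.5011, 0.1314, 0.2357]
tcp_rot: [[-0.309, 0.917, 0.252], [0.727, 0.398, -0.56], [-0.614, 0.01, -0.789]]
wrist_force: [0.4, 0.1, 1.3]
opening: 0.008
grip_force: 0.0
```

>>> servo_tool(delta_rot=[[0, 0, 0], [0, 0, 0], [0, 0, 0], [0, 0, 0], [0, 0, 0]], translation=[[0, 0, 0.004], [0, 0, 0.004], [0, 0, 0.004], [0, 0, 0.004], [0, 0, 0.004]], claw=[1, 1, 1, 1, 1])

```text
clock: 4.7
position: [0.5055, 0.1196, 0.2188]
tcp_rot: [[-0.31, 0.917, 0.251], [0.726, 0.399, -0.56], [-0.614, 0.009, -0.789]]
wrist_force: [0.3, -0.6, -0.5]
opening: 0.001
grip_force: 0.0
```

```bash
python3 -c "
from h import *
go(Rt,mouth+.02*ax)"
```

```text
rot [ 0.0086 -0.0024 -0.0033] tr(now axes) [-0.0008 -0.0047  0.0678] tr(target axes) [-0.0006 -0.0041  0.0679] J [ 33.   19.2  99.6 -39.5  72.6  25.7] F [ 0.3 -0.6 -0.5] millpos [0.0041 0.1696 0.2188]
```

>>> servo_tool(delta_rot=[[0, 0, 0], [0, 0, 0], [0, 0, 0], [0, 0, 0], [0, 0, 0]], translation=[[0, -0.003, 0], [0, 0, 0.003], [0, 0, 0.003], [0, 0, 0.003], [0, 0, 0.003]], claw=[1, 1, 1, 1, 1])

```text
clock: 5.2
position: [0.5058, 0.1117, 0.2094]
tcp_rot: [[-0.31, 0.917, 0.251], [0.726, 0.399, -0.56], [-0.614, 0.009, -0.789]]
wrist_force: [0.4, 0.4, 0.2]
opening: 0.004
grip_force: 0.0
```

>>> servo_tool(delta_rot=[[0, 0, 0], [0, 0, 0], [0, 0, 0], [0, 0, 0], [0, 0, 0]], translation=[[0, 0, 0.003], [0, 0, 0.003], [0, 0, 0.003], [0, 0, 0.003], [0, 0, 0.003]], claw=[1, 1, 1, 1, 1])

```text
clock: 5.7
position: [0.5095, 0.1034, 0.1977]
tcp_rot: [[-0.31, 0.917, 0.251], [0.726, 0.399, -0.56], [-0.614, 0.009, -0.789]]
wrist_force: [-0.6, 1.2, 2.8]
opening: 0.002
grip_force: 1.6
```

```bash
python3 -c "
from h import *
go(Rt,mouth+.02*ax)"
```

```text
rot [ 0.0086 -0.0024 -0.0034] tr(now axes) [-0.0008 -0.0017  0.041 ] tr(target axes) [-0.0007 -0.0013  0.041 ] J [ 31.2  20.2 101.8 -40.7  69.2  26.7] F [-0.6  1.2  2.8] millpos [0.0013 0.1531 0.1977]
```

>>> servo_tool(delta_rot=[[0, 0, 0], [0, 0, 0], [0, 0, 0], [0, 0, 0], [0, 0, 0]], translation=[[0, 0, 0.003], [0, 0, 0.003], [0, 0, 0.003], [0, 0, 0.003], [0, 0, 0.003]], claw=[1, 1, 1, 1, 1])

```text
clock: 6.2
position: [0.5132, 0.0948, 0.1856]
tcp_rot: [[-0.31, 0.917, 0.251], [0.726, 0.399, -0.56], [-0.614, 0.008, -0.789]]
wrist_force: [-2.5, 1.0, 2.6]
opening: 0.006
grip_force: 1.6
```

```bash
python3 -c "
from h import *
go(Rt,mouth+.02*ax)
p,d=arm.capture('top'); q,_=arm.capture('scene')
cv2.imwrite('pics/t2.png',np.hstack([cv2.resize(p[220:400,60:300],(400,300)),cv2.resize(q,(400,300))])[:,:,::-1])"
```

```text
rot [ 0.0082 -0.0023 -0.0033] tr(now axes) [-0.0008 -0.0015  0.0258] tr(target axes) [-0.0007 -0.0013  0.0258] J [ 30.2  21.  102.7 -41.4  67.4  27.2] F [-2.5  1.   2.6] millpos [0.0013 0.1437 0.1856]
```

View pics/t2.png

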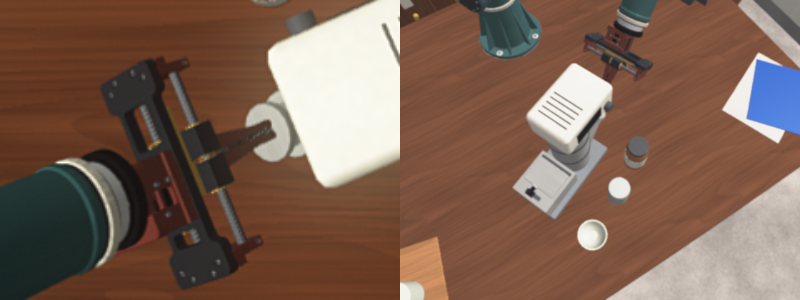

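Fingers (left half, about (270,130)) press the middle of the cap; clear of the head.

>>> servo_tool(delta_rot=[[0, 0, 0], [0, 0, 0], [0, 0, 0], [0, 0, 0], [0, 0, 0]], translation=[[0, 0, 0.003], [0, 0, 0.003], [0, 0, 0.003], [0, 0, 0.003], [0, 0, 0.003]], claw=[1, 1, 1, 1, 1])

```text
clock: 6.8
position: [0.5171, 0.0865, 0.1738]
tcp_rot: [[-0.31, 0.917, 0.251], [0.726, 0.399, -0.56], [-0.614, 0.009, -0.789]]
wrist_force: [-3.1, 0.3, 3.1]
opening: 0.007
grip_force: 1.6
```

>>> servo_tool(delta_rot=[[0, 0, 0], [0, 0, 0], [0, 0, 0], [0, 0, 0], [0, 0, 0]], translation=[[0, 0, 0.002], [0, 0, 0.002], [0, 0, 0.001], [0, 0, 0.001], [0, 0, 0.001]], claw=[1, 1, 1, 1, 1])

```text
clock: 7.3
position: [0.5187, 0.0828, 0.1688]
tcp_rot: [[-0.31, 0.917, 0.251], [0.726, 0.399, -0.56], [-0.614, 0.009, -0.789]]
wrist_force: [-4.5, 3.4, 5.9]
opening: 0.007
grip_force: 4.0
```

```bash
python3 -c "
from h import *
go(Rt,mouth+.02*ax)"
```

```text
rot [ 0.0085 -0.0024 -0.0037] tr(now axes) [-0.0008 -0.0016  0.0044] tr(target axes) [-0.0008 -0.0016  0.0044] J [ 28.8  22.2 104.  -42.6  64.8  28. ] F [-4.5  3.4  5.9] millpos [0.0016 0.1306 0.1688]
```

>>> servo_tool(delta_rot=[[0, 0, 0], [0, 0, 0], [0, 0, 0], [0, 0, 0], [0, 0, 0]], translation=[[0, 0, 0.001], [0, 0, 0.001], [0, 0, 0.001], [0, 0, 0.001], [0, 0, 0]], claw=[1, 1, 1, 1, 1])

```text
clock: 7.8
position: [0.5197, 0.0806, 0.1656]
tcp_rot: [[-0.31, 0.917, 0.251], [0.726, 0.399, -0.56], [-0.614, 0.009, -0.789]]
wrist_force: [-3.3, 2.3, 4.8]
opening: 0.002
grip_force: 3.1
```

>>> servo_tool(delta_rot=[[0, 0, 0], [0, 0, 0], [0, 0, 0], [0, 0, 0]], translation=[[0, 0, 0.001], [0, 0, 0.001], [0, 0, 0], [0, 0, 0]], claw=[1, 1, 1, 1])

```text
clock: 8.2
position: [0.5202, 0.0794, 0.164]
tcp_rot: [[-0.31, 0.917, 0.251], [0.726, 0.399, -0.56], [-0.614, 0.009, -0.789]]
wrist_force: [-3.4, 3.1, 4.3]
opening: 0.006
grip_force: 3.2
```

```bash
python3 -c "
from h import *
go(Rt,mouth+.02*ax)"
```

```text
rot [ 0.0085 -0.0024 -0.0036] tr(now axes) [-0.0008 -0.0016 -0.0016] tr(target axes) [-0.0008 -0.0016 -0.0016] J [ 28.3  22.5 104.4 -42.9  64.   28.3] F [-3.4  3.1  4.3] millpos [0.0016 0.1269 0.164 ]
```

>>> servo_tool(delta_rot=[[0, 0, 0], [0, 0, 0], [0, 0, 0], [0, 0, 0]], translation=[[0, 0, 0.001], [0, 0, 0.001], [0, 0, 0.001], [0, 0, 0]], claw=[1, 1, 1, 1])

```text
clock: 8.6
position: [0.5209, 0.0778, 0.1617]
tcp_rot: [[-0.31, 0.917, 0.251], [0.726, 0.399, -0.56], [-0.614, 0.009, -0.789]]
wrist_force: [-3.8, 3.3, 5.4]
opening: 0.009
grip_force: 3.1
```

```bash
python3 -c "
from h import *
go(Rt,mouth+.02*ax)"
```

```text
rot [ 0.0085 -0.0023 -0.0035] tr(now axes) [-0.0008 -0.0016 -0.0046] tr(target axes) [-0.0008 -0.0016 -0.0046] J [ 28.1  22.7 104.5 -43.1  63.7  28.4] F [-3.8  3.3  5.4] millpos [0.0016 0.1251 0.1617]
```

>>> servo_tool(delta_rot=[[0, 0, 0], [0, 0, 0], [0, 0, 0], [0, 0, 0], [0, 0, 0]], translation=[[0, 0, 0.001], [0, 0, 0.001], [0, 0, 0.001], [0, 0, 0.001], [0, 0, 0]], claw=[1, 1, 1, 1, 1])

```text
clock: 9.1
position: [0.5218, 0.0755, 0.1585]
tcp_rot: [[-0.31, 0.917, 0.251], [0.726, 0.399, -0.56], [-0.614, 0.009, -0.789]]
wrist_force: [-3.5, 2.1, 5.3]
opening: 0.003
grip_force: 3.1
```

```bash
python3 -c "
from h import *
go(Rt,mouth+.02*ax)
p,d=arm.capture('top'); q,_=arm.capture('scene')
cv2.imwrite('pics/t3.png',np.hstack([cv2.resize(p[250:350,160:293],(400,300)),cv2.resize(q[60:240,200:440],(400,300))])[:,:,::-1])"
```

```text
rot [ 0.0084 -0.0023 -0.0035] tr(now axes) [-0.0008 -0.0015 -0.0087] tr(target axes) [-0.0008 -0.0016 -0.0086] J [ 27.9  22.9 104.8 -43.3  63.2  28.6] F [-3.5  2.1  5.3] millpos [0.0016 0.1226 0.1585]
```

View pics/t3.png

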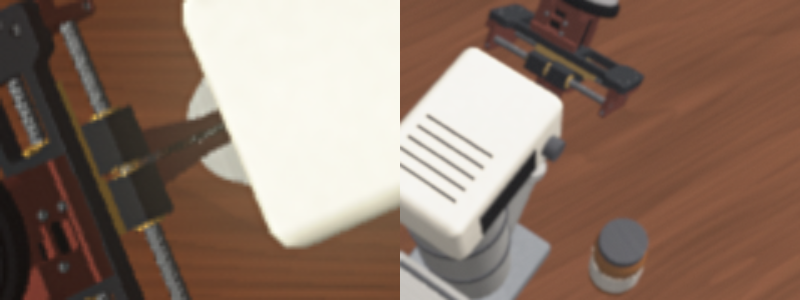

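The left half shows the fingertip on the cap, partly under the head's edge; the visible cap rim is at about (215,160), i.e. full-image (231,303). I'll measure its height there.

```bash
python3 -c "
from h import *
p,d=arm.capture('top')
P,uv=pts('top',np.ones(d.shape,bool),d)
for u,v in [(226,286),(228,283),(231,305),(234,307),(238,306),(228,304)]:
    k=(uv[:,0]==u)&(uv[:,1]==v);print(u,v,p[v,u],(P[k]-mouth)@ax, (M.T@(P[k]-O).T).T.round(4))
f=np.load('pics/top0.npz');P,uv=pts('top',np.ones(d.shape,bool),f['d']);k=(abs(uv[:,0]-211)<9)&(abs(uv[:,1]-303)<9);print('cap0',((P[k]-mouth)@ax).mean(),(M.T@(P[k].mean(0)-O)))
"
```

```text
226 286 [202 201 188] [0.03199628] [[0.0149 0.1428 0.1689]]
228 283 [199 197 184] [0.03060181] [[0.0179 0.1379 0.1709]]
231 305 [197 195 183] [0.03099607] [[-0.0153  0.1476  0.1639]]
234 307 [197 197 184] [0.03245852] [[-0.02    0.1439  0.1686]]
238 306 [192 190 177] [0.03321289] [[-0.0209  0.137   0.175 ]]
228 304 [188 184 170] [0.03335241] [[-0.012   0.1513  0.164 ]]
cap0 0.08913278142428888 [-0.0004816   0.16682013  0.22262326]
```

The cap still stands about 12 mm out, so the real fingertip is roughly 20 mm short of the reported TCP. I'll keep pushing to the stop.

>>> servo_tool(delta_rot=[[0, 0, 0], [0, 0, 0], [0, 0, 0], [0, 0, 0], [0, 0, 0]], translation=[[0, 0, 0.002], [0, 0, 0.002], [0, 0, 0.002], [0, 0, 0.001], [0, 0, 0.001]], claw=[1, 1, 1, 1, 1])

```text
clock: 9.75
position: [0.5238, 0.071, 0.1522]
tcp_rot: [[-0.31, 0.917, 0.251], [0.726, 0.399, -0.56], [-0.614, 0.009, -0.789]]
wrist_force: [-4.0, 2.8, 5.8]
opening: 0.006
grip_force: 4.0
```

>>> servo_tool(delta_rot=[[0, 0, 0], [0, 0, 0], [0, 0, 0]], translation=[[0, 0, 0.001], [0, 0, 0.001], [0, 0, 0]], claw=[1, 1, 1])

```text
clock: 10.05
position: [0.5243, 0.0698, 0.1506]
tcp_rot: [[-0.31, 0.917, 0.251], [0.726, 0.399, -0.56], [-0.614, 0.009, -0.789]]
wrist_force: [-4.1, 1.3, 4.6]
opening: 0.003
grip_force: 3.1
```

>>> servo_tool(delta_rot=[[0, 0, 0], [0, 0, 0], [0, 0, 0]], translation=[[0, 0, 0.001], [0, 0, 0.001], [0, 0, 0]], claw=[1, 1, 1])

```text
clock: 10.35
position: [0.5248, 0.0687, 0.1491]
tcp_rot: [[-0.31, 0.917, 0.251], [0.726, 0.399, -0.56], [-0.614, 0.009, -0.789]]
wrist_force: [-3.8, 1.7, 5.8]
opening: 0.009
grip_force: 3.7
```

>>> servo_tool(delta_rot=[[0, 0, 0], [0, 0, 0], [0, 0, 0]], translation=[[0, 0, 0.001], [0, 0, 0.001], [0, 0, 0]], claw=[1, 1, 1])

```text
clock: 10.65
position: [0.5249, 0.0686, 0.1488]
tcp_rot: [[-0.309, 0.917, 0.252], [0.727, 0.398, -0.56], [-0.614, 0.01, -0.79]]
wrist_force: [-13.8, 11.9, 21.2]
opening: 0.007
grip_force: 13.2
```

```bash
python3 -c "
from h import *
go(Rt,mouth+.02*ax)
p,d=arm.capture('top')
P,uv=pts('top',np.ones(d.shape,bool),d);Q=(M.T@(P-O).T).T;s=(P-mouth)@ax
k=(s>.005)&(s<.04)&(abs(Q[:,0])<.03)&(Q[:,1]>.12)&(Q[:,2]<.25)
print(k.sum());print(np.c_[uv,s.round(4),Q.round(3),p[uv[:,1],uv[:,0]]][k][::6])
"
```

```text
rot [ 0.0092 -0.0026 -0.0048] tr(now axes) [-0.0007 -0.0015 -0.0209] tr(target axes) [-0.0008 -0.0017 -0.0209] J [ 27.   23.6 105.4 -44.1  61.7  29.2] F [-13.8  11.9  21.2] millpos [0.0017 0.115  0.1488]
75
[[ 2.29e+02  2.80e+02  2.12e-02  2.20e-02  1.36e-01  1.61e-01  1.86e+02
   1.80e+02  1.62e+02]
 [ 2.29e+02  2.83e+02  1.96e-02  1.80e-02  1.38e-01  1.57e-01  2.02e+02
   2.04e+02  1.90e+02]
 [ 2.29e+02  2.85e+02  2.09e-02  1.50e-02  1.39e-01  1.58e-01  2.05e+02
   2.05e+02  1.92e+02]
 [ 2.30e+02  2.86e+02  1.98e-02  1.30e-02  1.38e-01  1.57e-01  1.85e+02
   1.80e+02  1.67e+02]
 [ 2.30e+02  2.87e+02  2.05e-02  1.10e-02  1.39e-01  1.57e-01  1.28e+02
   1.12e+02  9.90e+01]
 [ 2.34e+02  2.99e+02  1.92e-02 -9.00e-03  1.41e-01  1.54e-01  1.63e+02
   1.57e+02  1.43e+02]
 [ 2.35e+02  3.00e+02  1.78e-02 -1.10e-02  1.40e-01  1.53e-01  2.01e+02
   2.00e+02  1.86e+02]
 [ 2.35e+02  3.01e+02  2.17e-02 -1.20e-02  1.40e-01  1.58e-01  1.98e+02
   1.97e+02  1.83e+02]
 [ 2.35e+02  3.02e+02  2.18e-02 -1.40e-02  1.41e-01  1.58e-01  1.98e+02
   1.97e+02  1.85e+02]
 [ 2.35e+02  3.03e+02  1.97e-02 -1.50e-02  1.42e-01  1.54e-01  1.96e+02
   1.95e+02  1.83e+02]
 [ 2.35e+02  3.04e+02  2.01e-02 -1.60e-02  1.42e-01  1.54e-01  1.74e+02
   1.67e+02  1.52e+02]
 [ 2.37e+02  3.05e+02  1.97e-02 -1.90e-02  1.40e-01  1.56e-01  1.89e+02
   1.86e+02  1.72e+02]
 [ 2.39e+02  3.06e+02  2.01e-02 -2.20e-02  1.37e-01  1.58e-01  1.79e+02
   1.73e+02  1.57e+02]]
```

Hard stop reached (28 N), cap top at 20 mm: both sections are home. Backing out along the axis.

>>> servo_tool(delta_rot=[[0, 0, 0], [0, 0, 0], [0, 0, 0], [0, 0, 0], [0, 0, 0]], translation=[[0, 0, -0.02], [0, 0, -0.045], [0, 0, -0.045], [0, 0, -0.045], [0, 0, -0.045]], claw=[1, 1, 1, 1, 1])

```text
clock: 11.2
position: [0.4748, 0.1805, 0.3064]
tcp_rot: [[-0.31, 0.917, 0.251], [0.726, 0.399, -0.56], [-0.614, 0.009, -0.79]]
wrist_force: [1.5, 0.7, -0.4]
opening: 0.002
grip_force: 0.0
```

>>> servo_tool(delta_rot=[[0, 0.133, 0], [0, 0.133, 0], [0, 0.133, 0], [0, 0.133, 0], [0, 0.131, 0]], translation=[[0, 0, -0.03], [0, 0, -0.03], [0, 0, -0.03], [0, 0, -0.03], [0, 0, -0.03]], claw=[1, 1, 1, 1, 1])

```text
clock: 11.7
position: [0.4516, 0.232, 0.4434]
tcp_rot: [[-0.401, 0.916, 0.009], [0.916, 0.401, 0.011], [0.007, 0.012, -1.0]]
wrist_force: [0.8, -0.6, -1.0]
opening: 0.003
grip_force: 0.0
```

```bash
python3 -c "
from h import *
p,d=arm.capture('top')
P,uv=pts('top',np.ones(d.shape,bool),d);Q=(M.T@(P-O).T).T;s=(P-mouth)@ax
k=(s>.005)&(s<.06)&(abs(Q[:,0])<.02)&(Q[:,1]>.125)&(Q[:,1]<.17)&(Q[:,2]<.24)
print('cap s',k.sum(),np.percentile(s[k],[10,50,90]))
go(Rd,O+M@[-.04,-.178,.46])"
```

```text
cap s 154 [0.01863293 0.01979369 0.02100646]
rot [ 0.0203 -0.01    0.0007] tr(now axes) [-0.4688 -0.0415 -0.0169] tr(target axes) [-0.469  -0.0415 -0.0114] J [ 18.5   4.7  74.1   0.7 100.1  -4.8] F [ 2.8 -1.   3.3] millpos [0.0015 0.291  0.4486]
```

>>> servo_tool(delta_rot=[[0.01, -0.005, 0], [0.01, -0.005, 0], [0, 0, 0], [0, 0, 0], [0, 0, 0]], translation=[[-0.047, -0.004, -0.002], [-0.047, -0.004, -0.002], [-0.047, -0.004, -0.002], [-0.047, -0.004, -0.002], [-0.047, -0.004, -0.002]], claw=[1, 1, 1, 1, 1])

```text
clock: 12.25
position: [0.5274, 0.0055, 0.452]
tcp_rot: [[-0.399, 0.917, -0.007], [0.917, 0.398, -0.013], [-0.009, -0.012, -1.0]]
wrist_force: [1.0, 0.4, -0.6]
opening: 0.004
grip_force: 0.0
```

>>> servo_tool(delta_rot=[[0, 0, 0], [0, 0, 0], [0, 0, 0], [0, 0, 0], [0, 0, 0]], translation=[[-0.047, -0.004, 0], [-0.047, -0.004, 0], [-0.047, -0.004, 0], [-0.047, -0.004, 0], [-0.047, -0.004, 0]], claw=[1, 1, 1, 1, 1])

```text
clock: 12.75
position: [0.6028, -0.218, 0.4538]
tcp_rot: [[-0.398, 0.917, -0.008], [0.917, 0.398, -0.012], [-0.008, -0.012, -1.0]]
wrist_force: [1.2, 0.3, 0.6]
opening: 0.004
grip_force: 0.0
```

```bash
python3 -c "
from h import *
arm.capture('top');arm.capture('top');go(Rd,O+M@[-.045,-.178,.20])"
```

```text
rot [-0.0144  0.0085 -0.0032] tr(now axes) [0.0066 0.     0.2516] tr(target axes) [ 0.0045 -0.0036  0.2516] J [-25.7  18.4  56.2  -1.  105.6 -49.2] F [ 1.2 -0.1 -0.2] millpos [-0.0414 -0.1825  0.4516]
```

>>> servo_tool(delta_rot=[[-0.014, 0.0085, -0.003], [0, 0, 0], [0, 0, 0], [0, 0, 0], [0, 0, 0]], translation=[[0.004, -0.004, 0.045], [0, 0, 0.045], [0, 0, 0.045], [0, 0, 0.045], [0, 0, 0.045]], claw=[1, 1, 1, 1, 1])

```text
clock: 13.35
position: [0.5968, -0.2131, 0.2277]
tcp_rot: [[-0.402, 0.916, 0.002], [0.916, 0.402, 0.001], [0.0, 0.003, -1.0]]
wrist_force: [1.2, -0.3, 0.0]
opening: 0.003
grip_force: 0.0
```

>>> servo_tool(delta_rot=[[0, 0, 0], [0, 0, 0], [0, 0, 0]], translation=[[0, 0, 0.045], [0, 0, 0], [0, 0, 0]], claw=[1, 1, 1])

```text
clock: 13.65
position: [0.5971, -0.2132, 0.1846]
tcp_rot: [[-0.402, 0.916, 0.001], [0.916, 0.402, 0.002], [0.002, 0.002, -1.0]]
wrist_force: [0.7, -1.4, 1.0]
opening: 0.003
grip_force: 0.0
```

```bash
python3 -c "
from h import *
go(Rd,O+M@[-.045,-.178,.115])
p,d=arm.capture('top'); q,e=arm.capture('scene');np.savez('pics/s4.npz',p=q,d=e)
cv2.imwrite('pics/t4.png',np.hstack([cv2.resize(p[170:290,330:490],(400,300)),cv2.resize(q[180:330,100:300],(400,300),interpolation=2)])[:,:,::-1])"
```

```text
rot [ 0.0016 -0.0016  0.0061] tr(now axes) [-0.0058 -0.0013  0.0696] tr(target axes) [-0.0057 -0.0012  0.0696] J [-26.   24.2  83.3   0.1  72.5 -49.7] F [ 0.7 -1.4  1. ] millpos [-0.0438 -0.1723  0.1846]
```

View pics/t4.png

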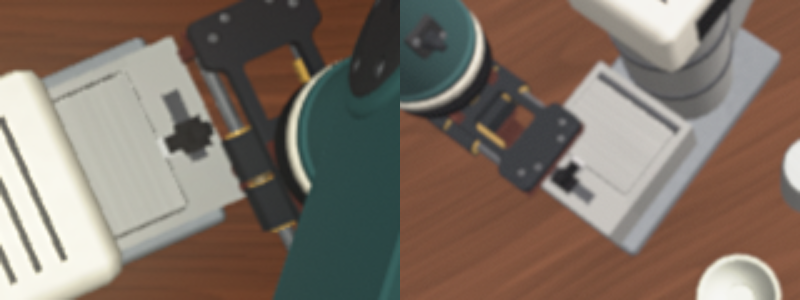

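The view shows the gripper beside the nub (left half, nub at (190,135)) on the mill's -x side; the tip is hidden below. Descending with a force check.

>>> servo_tool(delta_rot=[[0, 0, 0.005], [0, 0, 0], [0, 0, 0], [0, 0, 0], [0, 0, 0]], translation=[[-0.004, 0, 0.03], [0, 0, 0.03], [0, 0, 0.006], [0, 0, 0.003], [0, 0, 0]], claw=[1, 1, 1, 1, 1])

```text
clock: 14.25
position: [0.6004, -0.2179, 0.1173]
tcp_rot: [[-0.397, 0.918, 0.005], [0.918, 0.397, 0.0], [-0.002, 0.005, -1.0]]
wrist_force: [-0.1, -0.0, 0.3]
opening: 0.003
grip_force: 0.0
```

>>> servo_tool(delta_rot=[[0, 0, 0], [0, 0, 0], [0, 0, 0], [0, 0, 0], [0, 0, 0]], translation=[[0, 0, 0.004], [0, 0, 0.004], [0, 0, 0.004], [0, 0, 0.003], [0, 0, 0]], claw=[1, 1, 1, 1, 1])

```text
clock: 14.75
position: [0.5988, -0.2171, 0.0998]
tcp_rot: [[-0.397, 0.918, 0.001], [0.918, 0.397, 0.002], [0.001, 0.002, -1.0]]
wrist_force: [-0.3, 0.3, -0.3]
opening: 0.007
grip_force: 0.0
```

```bash
python3 -c "
from h import *
go(Rd,O+M@[-.045,-.178,.096])"
```

```text
rot [ 0.002  -0.0015  0.0007] tr(now axes) [-0.0015 -0.0012  0.0038] tr(target axes) [-0.0015 -0.0012  0.0038] J [-26.2  29.3  88.    0.2  62.8 -49.7] F [-0.3  0.3 -0.3] millpos [-0.0438 -0.1765  0.0998]
```

>>> servo_tool(delta_rot=[[0, 0, 0], [0, 0, 0], [0, 0, 0], [0, 0, 0], [0, 0, 0]], translation=[[-0.001, 0, 0.003], [0, 0.006, 0], [0, 0.005, 0], [0, 0.004, 0], [0, 0.003, 0]], claw=[1, 1, 1, 1, 1])

```text
clock: 15.25
position: [0.6168, -0.2109, 0.0976]
tcp_rot: [[-0.397, 0.918, 0.003], [0.918, 0.397, 0.002], [0.0, 0.003, -1.0]]
wrist_force: [-0.0, 0.5, -0.4]
opening: 0.004
grip_force: 0.0
```

>>> servo_tool(delta_rot=[[0, 0, 0], [0, 0, 0], [0, 0, 0], [0, 0, 0], [0, 0, 0]], translation=[[0, 0.003, 0], [0, 0.003, 0], [0, 0.002, 0], [0, 0.002, 0], [0, 0, 0]], claw=[1, 1, 1, 1, 1])

```text
clock: 15.75
position: [0.6255, -0.2071, 0.0975]
tcp_rot: [[-0.397, 0.918, 0.002], [0.918, 0.397, 0.002], [0.001, 0.003, -1.0]]
wrist_force: [-1.9, -0.7, 1.4]
opening: 0.005
grip_force: 0.6
```

```bash
python3 -c "
from h import *
go(Rd,O+M@[-.0105,-.178,.096])
p,d=arm.capture('top'); q,e=arm.capture('scene')
cv2.imwrite('pics/t5.png',np.hstack([cv2.resize(p[170:290,330:490],(400,300)),cv2.resize(q[180:330,100:300],(400,300),interpolation=2)])[:,:,::-1])"
```

```text
rot [ 0.0029 -0.0006  0.0006] tr(now axes) [-0.0001  0.0048  0.0015] tr(target axes) [-0.0001  0.0048  0.0015] J [-24.4  31.   85.1   0.2  63.8 -47.9] F [-1.9 -0.7  1.4] millpos [-0.0153 -0.1779  0.0975]
```

View pics/t5.png

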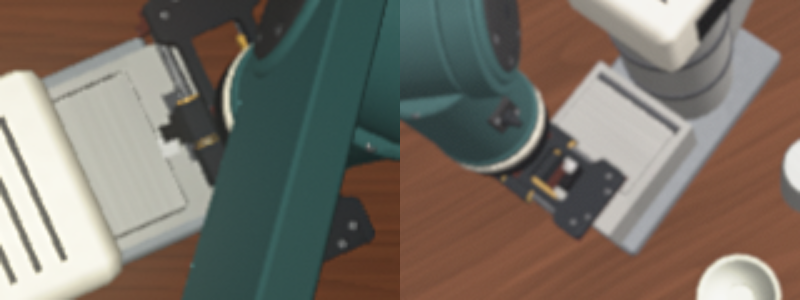

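The nub is being pushed (tongue now at (165,130) in the left crop); the cover is still shut. Continuing.

>>> servo_tool(delta_rot=[[0, 0, 0], [0, 0, 0], [0, 0, 0], [0, 0, 0], [0, 0, 0]], translation=[[0, 0.002, 0], [0, 0.001, 0], [0, 0.001, 0], [0, 0.001, 0], [0, 0, 0]], claw=[1, 1, 1, 1, 1])

```text
clock: 16.35
position: [0.6301, -0.205, 0.0975]
tcp_rot: [[-0.397, 0.918, 0.003], [0.918, 0.397, 0.002], [0.001, 0.003, -1.0]]
wrist_force: [-1.0, -1.1, 1.3]
opening: 0.006
grip_force: 0.6
```

>>> servo_tool(delta_rot=[[0, 0, 0], [0, 0, 0], [0, 0, 0]], translation=[[0, 0.001, 0], [0, 0.001, 0], [0, 0, 0]], claw=[1, 1, 1])

```text
clock: 16.65
position: [0.632, -0.2043, 0.0975]
tcp_rot: [[-0.397, 0.918, 0.003], [0.918, 0.397, 0.002], [0.001, 0.003, -1.0]]
wrist_force: [-2.3, -0.1, -0.4]
opening: 0.01
grip_force: 0.5
```

```bash
cat >> h.py <<'E'
def cover():
    p,d=arm.capture('top');P,uv=pts('top',np.ones(d.shape,bool),d);Q=(M.T@(P-O).T).T
    k=(abs(Q[:,0])<.045)&(Q[:,1]<-.06)&(Q[:,1]>-.142)&(Q[:,2]<.2);print("cover region z",np.percentile(Q[k][:,2],[10,50,90,98]).round(3));return p
E
python3 -c "
from h import *
go(Rd,O+M@[-.0105,-.178,.096]);cover()"
```

```text
rot [ 0.0031 -0.0006  0.0007] tr(now axes) [-0.0001 -0.0023  0.0015] tr(target axes) [-0.0001 -0.0023  0.0015] J [-24.   31.3  84.4   0.2  64.2 -47.4] F [-2.3 -0.1 -0.4] millpos [-0.0082 -0.1779  0.0975]
cover region z [0.132 0.146 0.158 0.163]
```

The cover is already swinging up. Nudge a touch more, then back off and rise clear.

>>> servo_tool(delta_rot=[[0, 0, 0], [0, 0, 0], [0, 0, 0], [0, 0, 0], [0, 0, 0]], translation=[[0, 0.001, 0], [0, 0, 0], [0, -0.006, 0], [-0.005, -0.008, 0], [-0.01, -0.008, 0]], claw=[1, 1, 1, 1, 1])

```text
clock: 17.2
position: [0.6177, -0.2265, 0.0974]
tcp_rot: [[-0.398, 0.917, 0.002], [0.917, 0.398, 0.002], [0.001, 0.003, -1.0]]
wrist_force: [-0.4, 0.1, 0.1]
opening: 0.006
grip_force: 0.0
```

>>> servo_tool(delta_rot=[[0, 0, 0], [0, 0, 0], [0, 0, 0], [0, 0, 0], [0, 0, 0]], translation=[[-0.01, 0, -0.03], [-0.01, 0, -0.04], [-0.01, 0, -0.04], [-0.03, 0, -0.03], [-0.03, 0, -0.03]], claw=[1, 1, 1, 1, 1])

```text
clock: 17.7
position: [0.6537, -0.3109, 0.2697]
tcp_rot: [[-0.397, 0.918, 0.004], [0.918, 0.397, 0.001], [-0.001, 0.004, -1.0]]
wrist_force: [0.7, 0.0, -1.2]
opening: 0.005
grip_force: 0.0
```

>>> servo_tool(delta_rot=[[0, 0, 0], [0, 0, 0], [0, 0, 0], [0, 0, 0], [0, 0, 0]], translation=[[-0.04, 0, 0], [-0.04, 0, 0], [-0.04, 0, 0], [0, 0, 0], [0, 0, 0]], claw=[1, 1, 1, 1, 1])

```text
clock: 18.2
position: [0.7005, -0.421, 0.2661]
tcp_rot: [[-0.395, 0.919, 0.001], [0.919, 0.395, 0.003], [0.002, 0.002, -1.0]]
wrist_force: [-0.8, 0.4, 0.4]
opening: 0.001
grip_force: 0.0
```

>>> servo_tool(delta_rot=[[0, 0, 0], [0, 0, 0], [0, 0, 0], [0, 0, 0], [0, 0, 0]], translation=[[0, 0, 0], [0, 0, 0], [0, 0, 0], [0, 0, 0], [0, 0, 0]], claw=[1, 1, 1, 1, 1])

```text
clock: 18.7
position: [0.7015, -0.4189, 0.2678]
tcp_rot: [[-0.398, 0.918, 0.003], [0.918, 0.398, 0.001], [0.0, 0.003, -1.0]]
wrist_force: [-0.2, 0.5, -0.7]
opening: 0.009
grip_force: 0.0
```

```bash
python3 -c "
from h import *
p=cover();q,e=arm.capture('scene')
cv2.imwrite('pics/t6.png',np.hstack([cv2.resize(p,(400,300)),cv2.resize(q,(400,300))])[:,:,::-1])
P,uv=pts('top',np.ones(e.shape,bool),arm.capture('top')[1]);Q=(M.T@(P-O).T).T;s=(P-mouth)@ax
k=(s>.005)&(s<.06)&(abs(Q[:,0])<.02)&(Q[:,1]>.125)&(Q[:,1]<.17)&(Q[:,2]<.24)
print('cap s',np.percentile(s[k],[10,50,90]))"
```

```text
cover region z [0.036 0.038 0.181 0.194]
cap s [0.01834923 0.01984477 0.02119571]
```

View pics/t6.png

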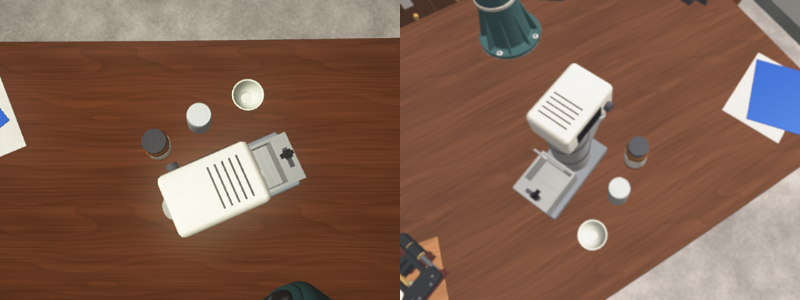

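The cover stands open with the chamber visible (right half, around (545,175)). The tube is home, the jar, tin and dish have not moved, and the arm is clear.

```bash
python3 -c "
from plant import arm
print(arm.finish_job())"
```

```text
the job is handed in; nothing more can be done
None
```

I pushed the feed tube fully home, innermost section first and then the middle one, then slid the latch so the chamber cover swung open and stayed open; the jar, tin and dish were not disturbed, and I handed the job in at about 19 s.

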